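# Peel one filter cover off the clinging stack and hold it over the power-meter sensor

### The arm

A 6-joint arm with a two-finger parallel gripper is mounted at the origin on the work surface. World frame = base frame: x ahead of the robot, y to its left, z up, the work surface at z = 0. Lengths are in m, angles in degrees, forces in N, time in s.
With the tool pointing down it reaches from about 0.325 to 0.925 m from the base axis. Payload 3.1 kg.
Tool frame: the origin (TCP) lies on the mounting face of the last link; the fingertips stand 173 mm ahead of it and the grasp point (between the pads) lies 155 mm ahead of it; z points along the fingers, y is the direction in which the jaws open and shut (so a half turn about z gives the same grasp; the last joint's range is limited). The gripper opens to 85 mm and grips with 20 to 120 N. Pads are 22 mm wide; open, the fingers measure 114 mm over their backs; the gripper's body (76 mm by 85 mm) begins 54 mm behind the grasp point. The pads swing forward as they close: fully open they stand 13 mm farther back than shut.
Start: joints at [-71.746, 12.427, 92.441, -0, 75.132, -6.429], TCP at [0.261, -0.568, 0.405] pointing down, gripper open.
Joint ranges: [-157.48, 157.48], [-44.54, 120.13], [17.64, 146.25], [-64.5, 244.5], [7.68, 150.69], [-147.95, 147.95]. Speed limits (degrees/s): [159.86, 159.86, 180, 180, 180, 180].

### API

Orientations are given as a 3x3 rotation matrix whose columns are the frame's x, y, z axes.
In Python, from plant import env gives the robot as it stands. The module is installed in compiled form; this text tells all that it offers.
- The arm moves only by the tool jog_arm, never from a script. Its argument "plan" is one flat list of numbers, 7 for each row, row after row: the turn, a rotation vector about the world's x, y, z in degrees, then the shift along the world's x, y, z in mm, then the finger opening in mm, from 0 to 85.4. A call has 1 to 12 rows; each row is the pose to reach, as a shift and turn from the pose measured when the call began; what a row does not reach only later rows make up. A row lasts 1/8 s, in which the tool goes at most 62.5 mm and 10.7 degrees, less where a joint would pass 70% of its speed; a pose out of reach is approached as far as the arm can. A call with a gripper value outside its range is refused whole. The fingers move at their own pace and stop on an object; the grip force is fixed at half the most. Time passes only in rows, so rows that repeat a pose let the fingers close. It gives the time, the measured TCP pose, the force and the opening at its end, in the units of the state.
- env.sense(): the state, without advancing time (a new reading comes with each control period).
- env.grab_frame(name): name is "side" or "top"; returns the picture (400x640x3 uint8, red, green, blue); there is no depth.
- env.camera_info(name): a dict with "camera_matrix" (3x3 intrinsics, pixels), "origin" and "rotation" of the camera in the world. Camera axes: x right, y down, z forward; pixel columns grow to the right and rows downward; lengths in m; the calibration is good to about 2 mm. A picture is of the moment at which its call begins. camera_info takes no time and is no camera call.
- env.job_done(): hands the job in, once; it reports no verdict.
The state is a dict: "t": time; "qpos": joint angles; "dq": joint speeds; "joint_efforts": joint torques, N m; "eef_pos": TCP position; "ee_rot": TCP orientation; "contact_force": force on the tool from outside, world axes, zero at the start; "moment": the same for the moment, N m; "grip_width": finger opening in m.
Only numpy, scipy, OpenCV 4.12 (cv2) and the standard library are available. Lean on these libraries where they do the work, as an engineer would, in place of code of your own. Each camera call takes 0.05 s, during which the arm holds its last target. There are 200 camera calls.

### The job

The nested amber filter covers cling to one another. Peel just the top amber cover loose by lifting its tab corner first, with the opposite corner still down in the stack, and leave the other covers nested on their stand. Then hold it level over the power-meter sensor, its middle above the sensor disc and a few centimetres clear of it, so that its transmission can be read: finish while still holding it there steadily, touching nothing but the gripper, with everything else left where it was.

Things in the scene. Friction and masses are not known exactly. Their poses are not given: they have to be found in the camera images.
- amber_tab (a point): Middle of the lifting tab of the TOP amber cover; axes are the cover's: x along its long side, z up. The tab, lighter orange, is a flat level plate 20 mm wide and 6 mm thick; it sticks out 27 mm from the cover's (-x, +y) corner along (-0.828, 0.561); its middle is 89 mm from the cover's axis, 9.5 mm above the cover's lower edge. Pinch it across its 20 mm width. The next cover's tab is at the opposite corner; the third's is 19 mm below this one.
- amber_centre (a point): Middle of the top amber cover, half-way up (11 mm above its lower edge): translucent amber lid, open below, 127 x 86 x 22 mm, 60 to 100 g. Its skirt, 10 mm deep, fits round the 9.5 mm high step of the cover below with 1.5 mm play; four spring nibs on that step press on the skirt and make it cling with several newtons until it has risen 7 mm. The covers below cling to one another alike.
- amber_far (a point): Lower edge of the top amber cover at the corner opposite its tab (its +x, -y corner): the natural pivot for peeling, 166 mm from the middle of the tab.
- amber_mid: The second amber cover, the same part turned half round, nested under the top one, 12.5 mm lower; origin at the middle of its lower edge. It stays.
- amber_low: The third, lowest amber cover, 25 mm below the top one; origin at the middle of its lower edge. It stays.
- amber_stand: Fixed stand of the amber stack: aluminium plate 150 x 108 x 6 mm on the table with a black boss for the lowest cover; origin at the middle of its underside, axes as the top cover's. The stacked top cover's closed face is 53 mm above the table, its tab's middle 40.5 mm.
- blue_stand: Fixed stand of a like stack of three translucent blue covers, which are not wanted; origin at the middle of its underside. The amber and blue stacks may change places.
- blue_top: Top cover of the blue stack; origin at the middle of its lower edge. Leave alone.
- blue_mid: Second blue cover; leave alone.
- blue_low: Lowest blue cover; leave alone.
- sensor_face (a point): Middle of the upward face of the power-meter sensor: a grey disc 68 mm across with a black face and a bright yellow spot, on a short post that stands on the black optical breadboard; the face is 83 mm above the table, z up.
- sensor: The sensor with its post and 75 x 50 mm foot, fixed on the breadboard; origin under its foot, 70 mm below the face.
- station: Fixed black breadboard, 300 x 750 x 13 mm, long side along y, origin under its middle, with an arc lamp at its +y end: housing 480 mm tall centred 275 mm from the origin, and a lamp head and snout aimed down at the sensor, between 40 mm on the -y side and 155 mm on the +y side of the origin, more than 280 mm above the table; a thin post under it 100 mm to the +y side.
- plate: White 24-well plate with red wells, 128 x 86 x 15 mm, lying on the table; leave alone.
- tipbox: Black pipette-tip box with a clear lid, 117 x 82 x 72 mm; leave alone.
- timer: Small white bench timer, 65 mm wide and 61 mm tall; leave alone.
- beaker: Small glass beaker, 68 mm across, 85 mm tall; leave alone.
- marker: Black marker pen with a red cap lying on the table, 140 mm long, 15 mm thick; leave alone.
Things that resemble listed ones, but are neither listed nor needed, are in the scene too. Leave any green or turquoise look-alike of the part that bears amber_tab alone.

How it is judged (in metres and radians):
On the way, in this order (a step that is already met when the one before it is completed fails the run):
1. the top amber cover's tab corner has been lifted at least 12 mm while its opposite corner has risen less than 6 mm (still nested) (z of amber_tab in the frame of amber_stand above 0.0525 m and z of amber_far in the frame of amber_stand below 0.037 m and horizontal distance between amber_far and amber_stand below 0.09 m), for 0.1 s.
2. the cover is off the stack (z of amber_far in the frame of amber_stand above 0.055 m), for 0.1 s.
At the end, for the whole second after the job is handed in: The top amber cover is held still in the fingers, level within 0.15 rad, its middle within 25 mm of the line above the sensor and its lower edge 10 to 75 mm above the face, touching nothing else; the other amber covers are nested (within 4 mm in height, 6 mm sideways, 0.05 rad) (horizontal distance between amber_centre and sensor_face below 0.025 m and z of amber_centre in the frame of sensor_face between 0.021 and 0.086 m and angle between amber_top's own z axis and vertical below 0.15 rad and linear speed of amber_top below 0.02 m/s and angular speed of amber_top below 0.15 rad/s and contact force between the fingers and amber_top above 1 N and contact force between amber_top and sensor below 0.05 N and contact force between amber_top and station below 0.05 N and contact force between amber_top and amber_mid below 0.05 N and contact force between amber_top and amber_low below 0.05 N and contact force between amber_top and blue_top below 0.05 N and z of amber_mid in the frame of amber_stand below 0.0225 m and horizontal distance between each of amber_mid, amber_low and amber_stand below 0.006 m and angle between each of amber_mid, amber_low's own z axis and vertical below 0.05 rad and z of amber_low in the frame of amber_stand below 0.01 m); the arm keeps its last pose, push and grip.
It fails at once if another amber cover is lifted out of the stack (distance of any of amber_mid, amber_low from where it was at the start of the episode above 0.012 m).
It fails at once if the blue stack is disturbed (distance of any of blue_top, blue_mid, blue_low from where it was at the start of the episode above 0.012 m).
It fails at once if a bystander is moved more than 30 mm (distance of any of plate, tipbox, timer, beaker, marker from where it was at the start of the episode above 0.03 m).
It also fails if it takes over 43 s, if anything falls off the work surface, if the arm or the gripper's body presses on something with over 40 N, if the wrist force passes 120 N, or if a joint passes its speed limit or range.

## Working session

There is one attempt and no reset: what is moved stays moved. The work goes in short steps, Python scripts to look and compute and a tool call to move; the robot and the scene stay as the last step left them, time stands still between calls to the robot, and variables do not carry over. Pictures are saved under pics/ and viewed, about 8 in all and at most 12, crops included, and the job is handed in when it is done.

Besides the shell and the picture viewer there is one more tool, called after "Call:" by a JSON object that holds its "op" and its "data", one argument or row to a line. jog_arm: Moves the arm, as the interface text tells. Its arguments: {"type":"object","properties":{"plan":{"type":"array","items":{"type":"number"}}},"required":["plan"]}

```bash
mkdir -p pics; cat > h.py <<'E'
import numpy as np, cv2
from plant import env
def grab(n,f=None):
    im=env.grab_frame(n)
    if f: cv2.imwrite('pics/'+f,im[:,:,::-1])
    return im
def ray(n,uv,z):
    c=env.camera_info(n);K=np.array(c['camera_matrix']);R=np.array(c['rotation']);o=np.array(c['origin'])
    d=R@np.linalg.solve(K,np.array([uv[0],uv[1],1.]))
    return o+d*(z-o[2])/d[2]
def proj(n,p):
    c=env.camera_info(n);K=np.array(c['camera_matrix']);R=np.array(c['rotation']);o=np.array(c['origin'])
    q=K@(R.T@(np.array(p)-o));return q[:2]/q[2]
E
python3 - <<'E'
from h import *
for n in('top','side'):
    grab(n,n+'0.png');c=env.camera_info(n);print(n,c['origin'],np.round(c['rotation'],3).tolist(),c['camera_matrix'])
s=env.sense();print(s['t'],s['eef_pos'],np.round(s['ee_rot'],3))
E
```

```text
top [ 0.42623627 -0.01663107  1.22884282] [[-0.027, -0.998, 0.054], [-1.0, 0.027, 0.0], [-0.002, -0.054, -0.999]] [[388.8878403    0.         315.87849668]
 [  0.         388.8878403  200.05494807]
 [  0.           0.           1.        ]]
side [ 0.1085743  -1.06581413  0.90322114] [[0.933, -0.222, 0.281], [-0.358, -0.539, 0.762], [-0.018, -0.812, -0.583]] [[425.03503925   0.         321.17772142]
 [  0.         425.03503925 193.49018659]
 [  0.           0.           1.        ]]
0.1 [ 0.26090634 -0.56752479  0.4034779 ] [[ 0.909  0.418 -0.001]
 [ 0.418 -0.909  0.002]
 [ 0.    -0.002 -1.   ]]
```

View pics/top0.png

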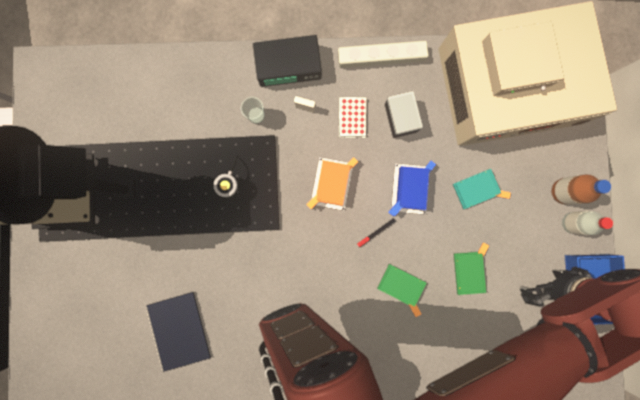

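View pics/side0.png

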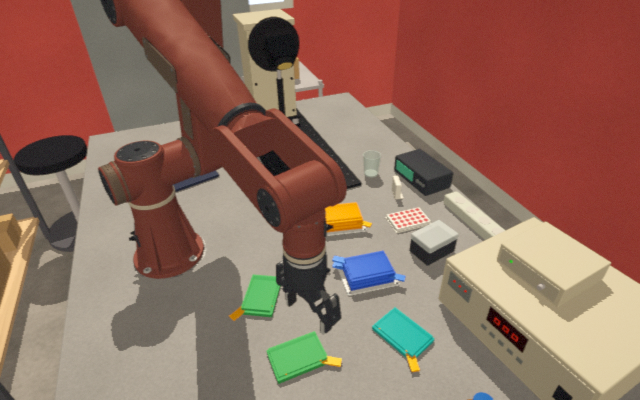

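```bash
python3 - <<'E'
from h import *
t=cv2.imread('pics/top0.png');s=cv2.imread('pics/side0.png')
a=cv2.resize(t[145:220,295:370],(600,600),interpolation=cv2.INTER_CUBIC)[:, :]
b=cv2.resize(s[190:250,310:385],(600,480),interpolation=cv2.INTER_CUBIC)
cv2.imwrite('pics/c.png',cv2.resize(np.hstack([a,np.vstack([b,np.zeros((120,600,3),np.uint8)])]),(800,400)))
for n,im in(('top',t),('side',s)):
    h=cv2.cvtColor(im,cv2.COLOR_BGR2HSV)
    m=cv2.inRange(h,(8,110,110),(28,255,255))
    k,l,st,ce=cv2.connectedComponentsWithStats(m)
    for i in range(1,k):
        if st[i,4]>60: print(n,st[i],ce[i])
h=cv2.cvtColor(t,cv2.COLOR_BGR2HSV)
print(h[184,325:345:4].tolist(),h[204,308:318:2].tolist(),h[163,348:358:2].tolist())
E
```

```text
top [ 307  158   51   51 1282] [332.19110764 182.93681747]
top [568 175  32  28 653] [582.75650842 188.62940276]
top [497 191  14   8  77] [504.44155844 194.45454545]
top [478 243  11  13  88] [483.18181818 248.57954545]
top [409 305  12  12  87] [415.12643678 310.18390805]
side [294  57   5  22  88] [296.01136364  68.17045455]
side [278  63  14   7  73] [284.42465753  65.83561644]
side [  0 159   9  24 116] [  3.24137931 167.76724138]
side [324 202  48  31 991] [344.37638749 216.92230071]
side [   0  214   39  159 1798] [ 13.4137931  256.60066741]
side [229 306  15  15 116] [236.24137931 313.81034483]
side [406 354  14  19 161] [412.65838509 363.22981366]
side [322 356  20  11 154] [332.63636364 361.16883117]
[[16, 157, 252], [16, 158, 252], [16, 156, 252], [16, 155, 252], [16, 156, 252]] [[22, 145, 252], [22, 145, 252], [22, 144, 253], [19, 153, 249], [14, 103, 198]] [[21, 128, 251], [22, 146, 252], [22, 146, 252], [20, 149, 253], [15, 145, 225]]
```

View pics/c.png

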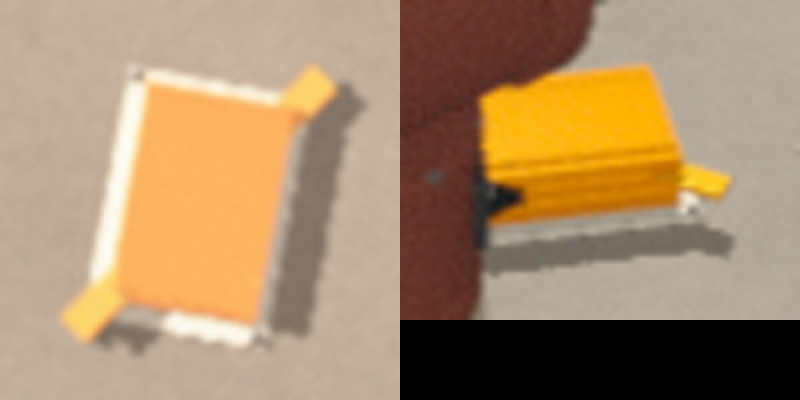

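```bash
python3 - <<'E'
from h import *
t=cv2.imread('pics/top0.png');s=cv2.imread('pics/side0.png')
h=cv2.cvtColor(t,cv2.COLOR_BGR2HSV); m=cv2.inRange(h,(18,100,150),(28,255,255)); m[:150]=0;m[220:]=0;m[:,:295]=0;m[:,370:]=0
k,l,st,ce=cv2.connectedComponentsWithStats(m);T=[(st[i,4],ce[i]) for i in range(1,k) if st[i,4]>20];print(T)
hs=cv2.cvtColor(s,cv2.COLOR_BGR2HSV);print(hs[212,340],hs[224,368],hs[226,366:372].tolist())
m2=cv2.inRange(h,(8,110,110),(17,255,255));m2[:150]=0;m2[220:]=0;m2[:,:295]=0;m2[:,370:]=0
c,_=cv2.findContours(cv2.morphologyEx(m2,cv2.MORPH_OPEN,np.ones((5,5))),0,2);c=max(c,key=cv2.contourArea);r=cv2.minAreaRect(c);print(r)
P=np.array([ray('top',p,.053) for p in cv2.boxPoints(r)]);print('cover',P.mean(0),P[:,:2].tolist(),np.linalg.norm(np.diff(P,axis=0),axis=1))
C=P.mean(0)
for a,u in T:
  for z in(.0435,.031,.0185):
    p=ray('top',u,z);print(u,z,p[:2],'r',np.linalg.norm(p[:2]-C[:2]),'side px',proj('side',p))
# tab in side: centroid crop px (705,180)-> 
print('side tab obs', 310+(707-400)/400*75, 190+182/ (320)*60)
# sensor
y=cv2.inRange(h,(22,120,150),(38,255,255));y[:, :200]=0;y[:,250:]=0;y[:165]=0;y[210:]=0
k,l,st,ce=cv2.connectedComponentsWithStats(y);print(st[1:],ce[1:],[ray('top',c,.083) for c in ce[1:]])
g=cv2.inRange(t[160:210,200:250],(120,120,120),(255,255,255));k,l,st,ce=cv2.connectedComponentsWithStats(g);print(st[1:],ce[1:]+[200,160])
E
```

```text
[(np.int32(47), array([352.19148936, 161.87234043])), (np.int32(78), array([312.30769231, 201.52564103]))]
[ 21 230 255] [ 23 220 255] [[18, 167, 196], [19, 189, 205], [20, 210, 213], [20, 206, 218], [18, 148, 202], [17, 66, 181]]
((332.48651123046875, 182.81996154785156), (27.55317497253418, 41.266422271728516), 10.954063415527344)
cover [ 0.54108024 -0.06800753  0.053     ] [[0.4887569873636982, -0.013603020671683598], [0.6115974528563325, -0.040817134328143524], [0.5932996183746092, -0.12262926992701256], [0.4706668950719648, -0.09498067691551432]] [0.12581887 0.08383338 0.1257109 ]
[352.19148936 161.87234043] 0.0435 [ 0.60466883 -0.13073817] r 0.08932324616872679 side px [366.21172468 219.88677343]
[352.19148936 161.87234043] 0.031 [ 0.60655048 -0.13194148] r 0.09150903659537847 side px [366.73617535 222.99761778]
[352.19148936 161.87234043] 0.0185 [ 0.60843214 -0.1331448 ] r 0.09369707803648566 side px [367.25533441 226.07707427]
[312.30769231 201.52564103] 0.0435 [ 0.48623224 -0.00515406] r 0.08341978740372423 side px [317.5352801  206.30486131]
[312.30769231 201.52564103] 0.031 [ 0.48686492 -0.00503303] r 0.08309685393099153 side px [317.78428873 209.20752519]
[312.30769231 201.52564103] 0.0185 [ 0.48749761 -0.004912  ] r 0.08277767341240541 side px [318.03066776 212.0795362 ]
side tab obs 367.5625 224.125
[[220 185   8   4  11]
 [229 185   1   1   1]] [[223.72727273 186.27272727]
 [229.         185.        ]] [array([0.53653926, 0.25516405, 0.083     ]), array([0.53988987, 0.23951076, 0.083     ])]
[[ 14  11  23  25 170]
 [ 21  21   8   7  37]
 [ 24  35   1   1   1]] [[227.20588235 181.25294118]
 [224.91891892 183.59459459]
 [224.         195.        ]]
```

Call:
{"op": "jog_arm", "data": {
  "plan": [0,0,54,110,280,-20,50,0,0,108.7,219,565,-103,50,0,0,108.7,219,565,-103,50,0,0,108.7,219,565,-103,50,0,0,108.7,219,565,-103,50,0,0,108.7,219,565,-103,50,0,0,108.7,219,565,-103,50,0,0,108.7,219,565,-103,50,0,0,108.7,219,565,-103,50,0,0,108.7,219,565,-103,50,0,0,108.7,219,565,-103,50,0,0,108.7,219,565,-103,50]
}}

```text
t: 1.6
eef_pos: [0.4796, -0.0026, 0.3001]
ee_rot: [[-0.687, 0.727, -0.003], [0.727, 0.687, -0.002], [0.001, -0.003, -1.0]]
contact_force: [-0.6, 0.4, -0.8]
grip_width: 0.0501
```

```bash
python3 - <<'E'
from h import *
t=grab('top','top1.png');s=grab('side','side1.png')
S=env.sense();print(S['t'],S['eef_pos'],np.round(S['ee_rot'],3).tolist(),S['qpos'],S['grip_width'])
a=cv2.resize(s[150:250,270:400],(780,600),interpolation=cv2.INTER_CUBIC)
cv2.imwrite('pics/d.png',a[:,:,::-1])
E
```

```text
1.7 [ 0.47965823 -0.00359663  0.30054182] [[-0.685, 0.728, -0.002], [0.728, 0.685, -0.002], [0.0, -0.003, -1.0]] [ -8.78907126   1.5022735  116.6294684   -0.13067359  61.95854782
 -51.97438143] 0.05000074733272461
```

View pics/d.png

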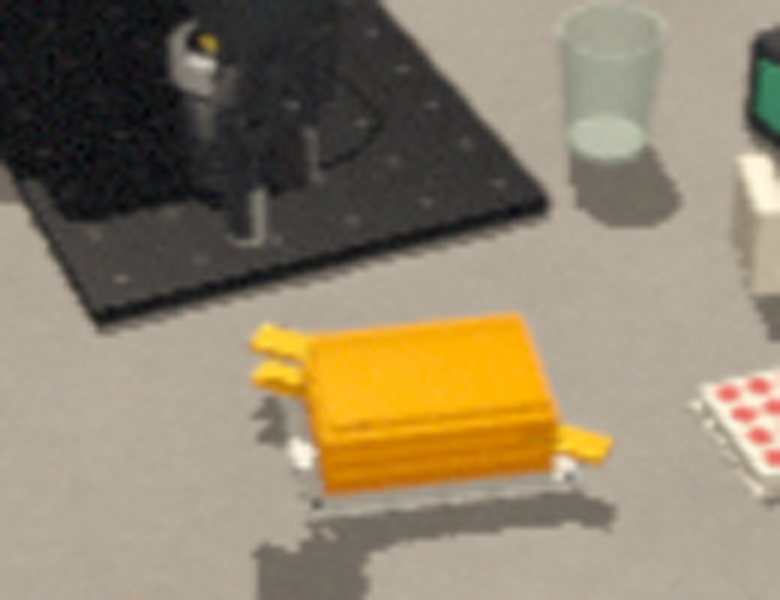

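```bash
python3 - <<'E'
from h import *
print(proj('side',(.480,-.0033,.0435)),ray('side',(316.7,206.8),.0435),ray('top',(312.8,202.75),.0435))
print('sensor side',ray('side',(270+207/6,150+43/6),.083),'top',ray('top',(225,184),.083),proj('side',ray('top',(225,184),.083)))
s=cv2.imread('pics/side1.png');h=cv2.cvtColor(s,cv2.COLOR_BGR2HSV);m=cv2.inRange(h,(20,100,100),(35,255,255))[150:170,295:315];ys,xs=np.nonzero(m);print(len(xs),xs.mean()+295,ys.mean()+150)
# plan: peel about far pivot
r=np.array([-.687,.727,0]);a=np.array([r[1],-r[0],0]);C=np.array([.541,-.068,0]);piv=C-r*.0767+[0,0,.031]
for zg in(.043,):
  p0=C+r*.090+[0,0,zg+.155]
  print('tcp0',p0)
  for d in(2,4,6,8,10):
    R=cv2.Rodrigues(a*np.radians(d))[0];print(d,np.round(a*d,2),np.round((piv+R@(p0-piv)-p0)*1e3,1))
E
```

```text
[315.5881934  206.42385315] [ 0.48270649 -0.00663651  0.0435    ] [ 0.48245186 -0.00655587  0.0435    ]
sensor side [0.53058123 0.24982413 0.083     ] top [0.54318308 0.25130109 0.083     ] [307.52478454 156.31933657]
6 304.5 157.0
tcp0 [ 0.47917 -0.00257  0.198  ]
2 [1.45 1.37 0.  ] [ 4.1 -4.3  5.7]
4 [2.91 2.75 0.  ] [ 8.3 -8.8 11.2]
6 [4.36 4.12 0.  ] [ 12.6 -13.4  16.5]
8 [5.82 5.5  0.  ] [ 17.1 -18.1  21.6]
10 [7.27 6.87 0.  ] [ 21.7 -22.9  26.4]
```

Call:
{"op": "jog_arm", "data": {
  "plan": [0,0,0,1,-1,-50,50,0,0,0,1,-1,-85,50,0,0,0,1,-1,-102,50,0,0,0,1,-1,-102,50,0,0,0,1,-1,-102,50,0,0,0,1,-1,-102,5,0,0,0,1,-1,-102,5,0,0,0,1,-1,-102,5,0,0,0,1,-1,-102,5,0,0,0,1,-1,-102,5,0,0,0,1,-1,-102,5,0,0,0,1,-1,-102,5]
}}

```text
t: 3.2
eef_pos: [0.4817, -0.0045, 0.1999]
ee_rot: [[-0.685, 0.728, 0.001], [0.728, 0.685, -0.002], [-0.002, -0.001, -1.0]]
contact_force: [-0.1, 0.6, 6.3]
grip_width: 0.0183
```

```bash
python3 - <<'E'
from h import *
s=grab('side')
S=env.sense();print(S['t'],S['eef_pos'],S['contact_force'],S['moment'],S['grip_width'])
a=cv2.resize(s[170:240,280:371],(780,600),interpolation=cv2.INTER_CUBIC)
cv2.imwrite('pics/e.png',a[:,:,::-1])
E
```

```text
3.25 [ 0.48166188 -0.00452731  0.19988129] [-0.33077729  1.18466952  6.99650994] [ 0.12777091 -0.01357413  0.10611411] 0.018032443524925296
```

View pics/e.png

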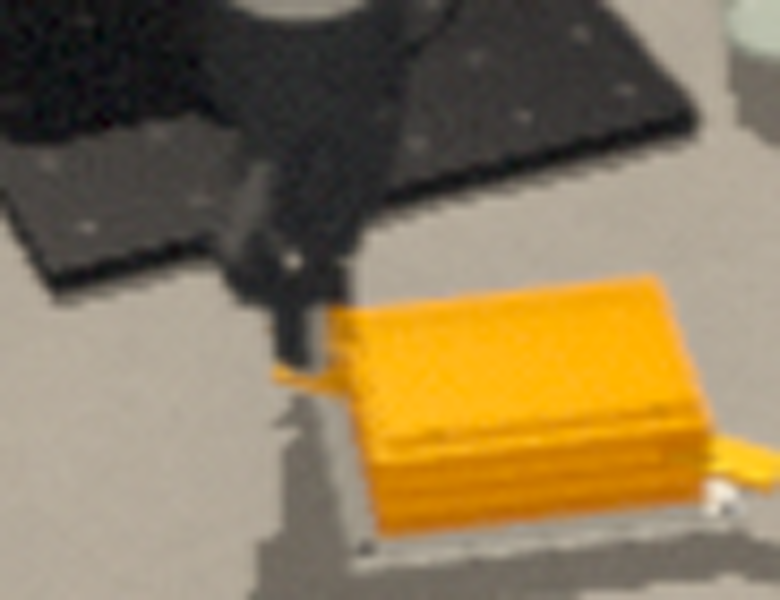

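Call:
{"op": "jog_arm", "data": {
  "plan": [1.45,1.37,0,4.1,-4.3,5.7,5,2.9,2.75,0,8.3,-8.8,11.2,5,4.36,4.12,0,12.6,-13.4,16.5,5,5.1,4.8,0,14.8,-15.7,19.1,5,5.1,4.8,0,14.8,-15.7,19.1,5,5.1,4.8,0,14.8,-15.7,19.1,5,5.1,4.8,0,14.8,-15.7,19.1,5]
}}

```text
t: 4.12
eef_pos: [0.4964, -0.0201, 0.2189]
ee_rot: [[-0.681, 0.728, -0.082], [0.723, 0.686, 0.087], [0.119, -0.0, -0.993]]
contact_force: [0.7, -1.2, -0.6]
grip_width: 0.0181
```

```bash
python3 - <<'E'
from h import *
s=grab('side')
S=env.sense();print(S['t'],S['eef_pos'],np.round(S['ee_rot'],3).tolist(),S['contact_force'],S['moment'],S['grip_width'])
a=cv2.resize(s[170:240,280:371],(780,600),interpolation=cv2.INTER_CUBIC)
cv2.imwrite('pics/f.png',a[:,:,::-1])
E
```

```text
4.175 [ 0.49644466 -0.02011008  0.21892572] [[-0.681, 0.728, -0.082], [0.723, 0.686, 0.087], [0.119, -0.0, -0.993]] [ 0.60615475 -1.07862577 -1.22505378] [-0.15789005 -0.2423659   0.09497631] 0.018250636648737235
```

View pics/f.png

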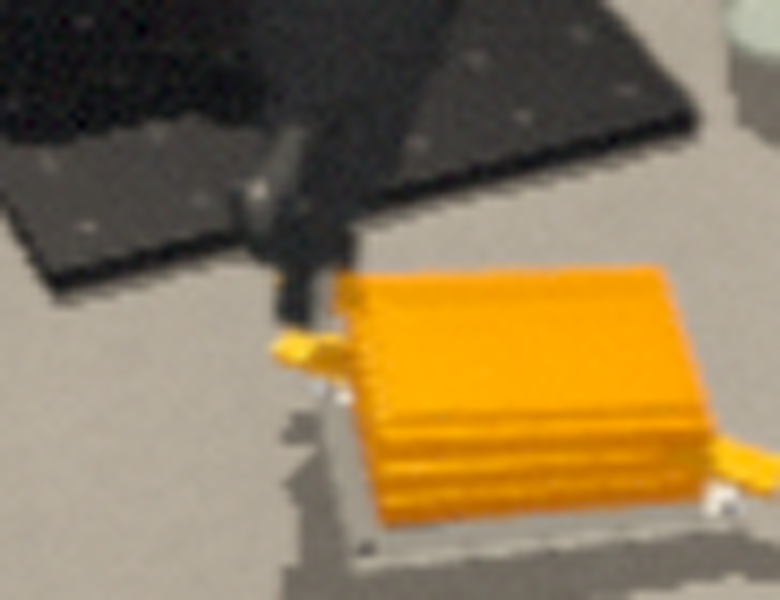

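Call:
{"op": "jog_arm", "data": {
  "plan": [-1.5,-1.4,0,-4.3,4.6,-5.6,5,-2.9,-2.75,0,-8.5,9,-11,5,-5.1,-4.8,0,-14.8,15.7,-19.1,5,-5.1,-4.8,0,-14.8,15.7,-20.5,5,-5.1,-4.8,0,-14.8,15.7,-21,5]
}}

```text
t: 4.8
eef_pos: [0.482, -0.0042, 0.1995]
ee_rot: [[-0.686, 0.728, 0.001], [0.728, 0.686, -0.002], [-0.002, -0.001, -1.0]]
contact_force: [-4.1, -0.2, 12.6]
grip_width: 0.0181
```

```bash
python3 - <<'E'
from h import *
s=grab('side')
S=env.sense();print(S['t'],S['eef_pos'],np.round(S['ee_rot'],3).tolist(),S['contact_force'],S['moment'],S['grip_width'])
a=cv2.resize(s[170:240,280:371],(780,600),interpolation=cv2.INTER_CUBIC)
cv2.imwrite('pics/g.png',a[:,:,::-1])
E
```

```text
4.85 [ 0.48202    -0.00425196  0.1995981 ] [[-0.686, 0.728, 0.001], [0.728, 0.686, -0.002], [-0.002, -0.001, -1.0]] [-3.59963714 -0.37479998 12.51978953] [-0.08559741  0.60153508 -0.0802943 ] 0.018524466461141465
```

View pics/g.png

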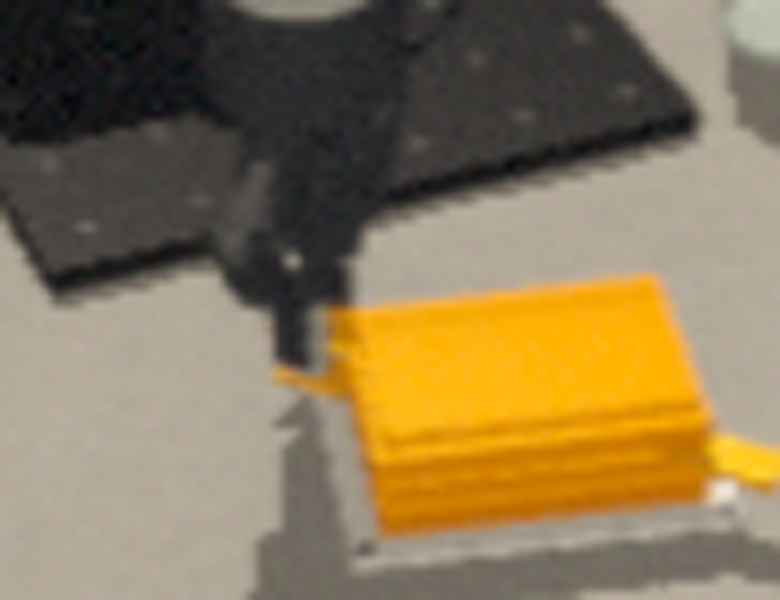

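Call:
{"op": "jog_arm", "data": {
  "plan": [0,0,0,0,0,0,50,0,0,0,0,0,0,50,0,0,0,0,0,0,50,0,0,0,0,0,0,50,0,0,0,0,0,50,50,0,0,0,0,0,101,50,0,0,0,0,0,101,50]
}}

```text
t: 5.72
eef_pos: [0.4844, -0.0046, 0.3054]
ee_rot: [[-0.686, 0.728, 0.011], [0.728, 0.686, -0.004], [-0.01, 0.005, -1.0]]
contact_force: [0.6, 0.4, 0.3]
grip_width: 0.0501
```

```bash
python3 - <<'E'
from h import *
s=grab('side','side2.png')
S=env.sense();print(S['t'],S['eef_pos'],S['contact_force'],S['grip_width'])
o=cv2.imread('pics/side1.png');n=s[:,:,::-1]
A=[cv2.resize(i[195:240,305:380],(800,480),interpolation=cv2.INTER_CUBIC)[:300] for i in(o,n)]
cv2.imwrite('pics/i.png',np.vstack(A))
d=np.abs(o.astype(int)-n).sum(2)[195:240,305:380];print((d>60).sum())
for im in(o,n):
  m=cv2.inRange(cv2.cvtColor(np.ascontiguousarray(im),cv2.COLOR_BGR2HSV),(15,110,150),(28,255,255))
  print([ (c,np.nonzero(m[190:240,c])[0][[0,-1]].tolist(),int((m[190:240,c]>0).sum())) for c in(313,315,317,319,325,335,345,355,361,366)])
E
```

```text
5.775 [ 0.48303938 -0.0044065   0.30279844] [-1.15582132  0.26321513 -0.76206185] 0.04959353392753028
50
[(313, [14, 24], 9), (315, [14, 25], 12), (317, [15, 25], 11), (319, [15, 26], 12), (325, [15, 42], 28), (335, [14, 41], 28), (345, [13, 40], 28), (355, [12, 39], 28), (361, [24, 38], 15), (366, [31, 36], 6)]
[(313, [15, 24], 8), (315, [14, 24], 11), (317, [15, 25], 11), (319, [15, 25], 11), (325, [15, 42], 28), (335, [14, 41], 28), (345, [13, 40], 28), (355, [12, 39], 28), (361, [24, 38], 15), (366, [31, 36], 6)]
```

View pics/i.png

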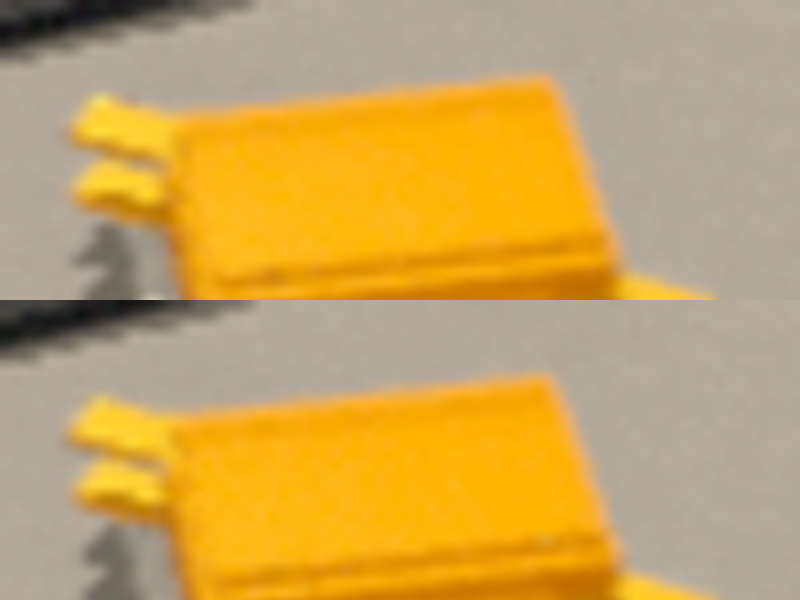

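Call:
{"op": "jog_arm", "data": {
  "plan": [0,0,0,-1,-0.5,-2,50,0,0,0,-1,-0.5,-2,50]
}}

```text
t: 6.02
eef_pos: [0.4811, -0.0048, 0.2989]
ee_rot: [[-0.686, 0.728, 0.002], [0.728, 0.686, -0.002], [-0.003, -0.0, -1.0]]
contact_force: [0.2, -0.5, 0.2]
grip_width: 0.0496
```

Regrip about 12 mm higher, so the tips stay clear of the lowest tab.

Call:
{"op": "jog_arm", "data": {
  "plan": [0,0,0,0,0,-50,50,0,0,0,0,0,-75,50,0,0,0,0,0,-87,50,0,0,0,0,0,-87,50,0,0,0,0,0,-87,5,0,0,0,0,0,-87,5,0,0,0,0,0,-87,5,0,0,0,0,0,-87,5,0,0,0,0,0,-87,5,0,0,0,0,0,-87,5,0,0,0,0,0,-87,5]
}}

```text
t: 7.4
eef_pos: [0.482, -0.0048, 0.2133]
ee_rot: [[-0.686, 0.728, 0.005], [0.728, 0.686, -0.003], [-0.005, 0.002, -1.0]]
contact_force: [-0.8, 1.5, 6.6]
grip_width: 0.0169
```

```bash
python3 - <<'E'
from h import *
s=grab('side','side3.png')
S=env.sense();print(S['t'],S['eef_pos'],S['contact_force'],S['moment'],S['grip_width'])
a=cv2.resize(s[170:240,280:371],(780,600),interpolation=cv2.INTER_CUBIC)
cv2.imwrite('pics/j.png',a[:,:,::-1])
E
```

```text
7.45 [ 0.48200554 -0.00484174  0.21326819] [-0.6913585   0.46878116  7.47287798] [0.14970411 0.10514382 0.0834553 ] 0.017251296886976776
```

View pics/j.png

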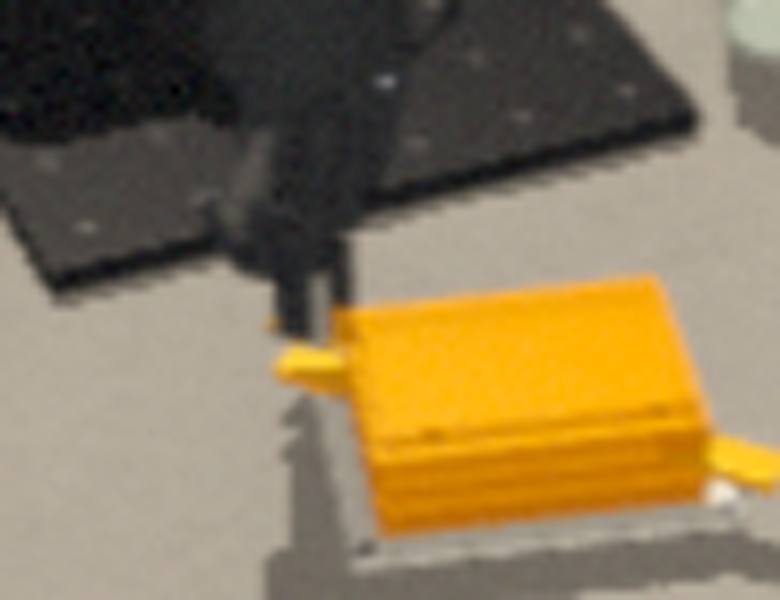

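Call:
{"op": "jog_arm", "data": {
  "plan": [1.45,1.37,0,4.4,-4.6,5.7,5,2.9,2.75,0,9,-9.5,11.2,5,4.36,4.12,0,13.6,-14.4,16.4,5,4.36,4.12,0,13.6,-14.4,16.4,5,4.36,4.12,0,13.6,-14.4,16.4,5]
}}

```text
t: 8.07
eef_pos: [0.4957, -0.0192, 0.2296]
ee_rot: [[-0.683, 0.728, -0.066], [0.724, 0.686, 0.073], [0.098, 0.002, -0.995]]
contact_force: [1.9, 0.4, -1.4]
grip_width: 0.0169
```

```bash
python3 - <<'E'
from h import *
s=grab('side','side4.png')
S=env.sense();print(S['t'],S['eef_pos'],np.round(S['ee_rot'],3).tolist(),S['contact_force'],S['moment'],S['grip_width'])
for f in('side2','side3','side4'):
  im=cv2.imread('pics/'+f+'.png')
  m=cv2.inRange(cv2.cvtColor(im,cv2.COLOR_BGR2HSV),(15,110,150),(28,255,255))
  print(f);
  for c in(313,315,317,319,361,366): print(c,(np.nonzero(m[190:240,c])[0]+190).tolist())
o=cv2.imread('pics/side3.png')
A=[cv2.resize(i[185:241,300:375],(800,597),interpolation=cv2.INTER_CUBIC) for i in(o,s[:,:,::-1])]
cv2.imwrite('pics/k.png',cv2.resize(np.hstack(A),(800,299)))
E
```

```text
8.125 [ 0.49560397 -0.01916624  0.2295611 ] [[-0.683, 0.728, -0.066], [0.724, 0.686, 0.073], [0.098, 0.002, -0.995]] [1.4595369  0.75840321 0.21227597] [-0.06410924 -0.32968262  0.03716349] 0.016890396579393077
side2
313 [205, 206, 207, 208, 211, 212, 213, 214]
315 [204, 205, 206, 207, 208, 209, 210, 211, 212, 213, 214]
317 [205, 206, 207, 208, 209, 210, 211, 212, 213, 214, 215]
319 [205, 206, 207, 208, 209, 210, 211, 212, 213, 214, 215]
361 [214, 215, 216, 217, 218, 219, 220, 221, 222, 223, 224, 225, 226, 227, 228]
366 [221, 222, 223, 224, 225, 226]
side3
313 [211, 212, 213, 214]
315 [210, 211, 212, 213, 214]
317 [210, 211, 212, 213, 214, 215]
319 [206, 207, 208, 209, 210, 211, 212, 213, 214, 215, 216]
361 [214, 215, 216, 217, 218, 219, 220, 221, 222, 223, 224, 225, 226, 227, 228]
366 [221, 222, 223, 224, 225, 226]
side4
313 [211, 212, 213, 214]
315 [210, 211, 212, 213, 214, 215]
317 [211, 212, 213, 214, 215]
319 [203, 204, 205, 206, 211, 212, 213, 214, 215, 216]
361 [212, 213, 214, 215, 216, 217, 218, 219, 220, 221, 222, 223, 224, 225, 226, 227, 228]
366 [221, 222, 223, 224, 225, 226]
```

View pics/k.png

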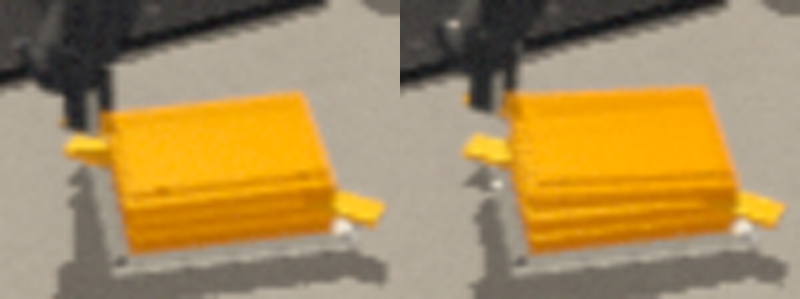

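Call:
{"op": "jog_arm", "data": {
  "plan": [1.1,1.03,0,3.8,-4,3.8,5,2.18,2.06,0,7.7,-8.1,7.5,5,2.18,2.06,0,7.7,-8.1,12,5,2.18,2.06,0,7.7,-8.1,18,5,2.18,2.06,0,7.7,-8.1,26,5,2.18,2.06,0,7.7,-8.1,40,5,2.18,2.06,0,7.7,-8.1,60,5,2.18,2.06,0,7.7,-8.1,80,5,2.18,2.06,0,7.7,-8.1,100,5,2.18,2.06,0,7.7,-8.1,120,5,2.18,2.06,0,7.7,-8.1,120,5]
}}

```text
t: 9.5
eef_pos: [0.5041, -0.0273, 0.3523]
ee_rot: [[-0.679, 0.728, -0.096], [0.719, 0.686, 0.109], [0.146, 0.005, -0.989]]
contact_force: [0.4, 0.1, -1.1]
grip_width: 0.0174
```

```bash
python3 - <<'E'
from h import *
s=grab('side','side5.png')
S=env.sense();print(S['t'],S['eef_pos'],np.round(S['ee_rot'],3).tolist(),S['contact_force'],S['moment'],S['grip_width'],S['qpos'])
a=cv2.resize(s[130:245,270:420],(780,598),interpolation=cv2.INTER_CUBIC)
cv2.imwrite('pics/l.png',a[:,:,::-1])
E
```

```text
9.55 [ 0.50356154 -0.02725767  0.35082212] [[-0.679, 0.728, -0.099], [0.719, 0.686, 0.11], [0.148, 0.003, -0.989]] [ 1.72121180e-03  5.30786485e-02 -2.05203863e+00] [ 0.02262699  0.04064056 -0.01769203] 0.016793046040988708 [-12.37463142   2.58830502 109.65660631   5.12124864  74.747942
 -57.34245296]
```

View pics/l.png

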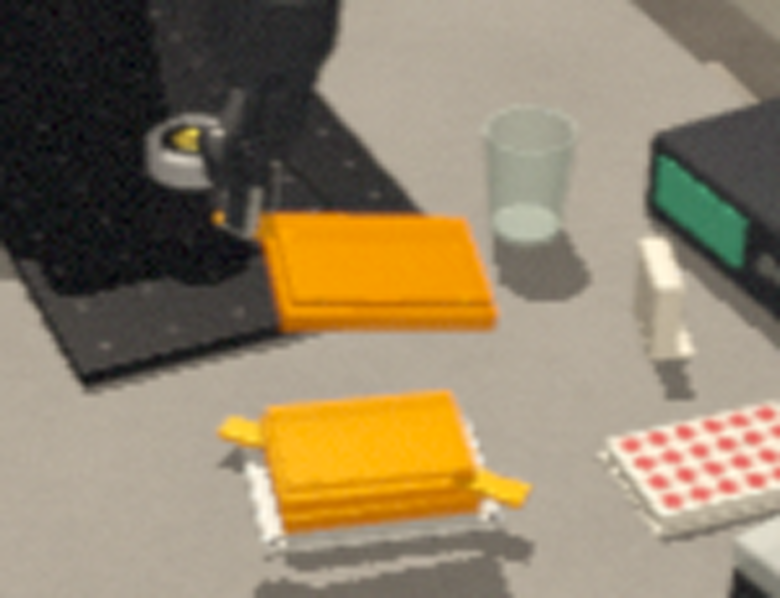

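```bash
python3 - <<'E'
from h import *
from scipy.spatial.transform import Rotation as Ro
S=env.sense();R=Ro.from_matrix(S['ee_rot']);p=np.array(S['eef_pos'])
R0=np.array([[-.686,.728,0],[.728,.686,0],[0,0,-1]])
for ps in(0,10,20,30,40,50):
  Rd=Ro.from_euler('z',ps,degrees=True)*Ro.from_matrix(R0)
  a=np.radians(133.3+ps);tc=np.array([.540,.251,.300])+.0875*np.array([np.cos(a),np.sin(a),0])
  print(ps,np.round((Rd*R.inv()).as_rotvec(degrees=True),2),np.round((tc-p)*1e3,1))
E
```

```text
0 [-6.32 -5.69 -0.02] [-23.6 341.9 -50.8]
10 [-5.81 -6.23  9.96] [-33.7 330.5 -50.8]
20 [-5.26 -6.74 19.94] [-41.7 317.6 -50.8]
30 [-4.68 -7.22 29.93] [-47.4 303.4 -50.8]
40 [-4.07 -7.67 39.91] [-50.5 288.5 -50.8]
50 [-3.43 -8.09 49.89] [-50.9 273.2 -50.8]
```

Call:
{"op": "jog_arm", "data": {
  "plan": [-3,-2.7,0,-3,8,0,5,-6.3,-5.7,0,-8,25,0,5,-6.1,-6,5,-14,55,0,5,-5.8,-6.2,10,-20,85,0,5,-5.5,-6.5,15,-26,115,0,5,-5.3,-6.7,20,-32,145,0,5,-5,-7,25,-38,175,0,5,-4.7,-7.2,30,-43,200,0,5,-4.4,-7.5,35,-46,225,0,5,-4.1,-7.7,40,-48,248,0,5,-3.8,-7.9,45,-50,264,0,5,-3.4,-8.1,49.9,-51,273,0,5]
}}

```text
t: 11.05
eef_pos: [0.4517, 0.2464, 0.3494]
ee_rot: [[-0.998, -0.062, -0.003], [-0.062, 0.998, -0.0], [0.003, -0.0, -1.0]]
contact_force: [-0.6, -0.4, -0.6]
grip_width: 0.0172
```

```bash
cat > m.py <<'E'
from h import *
import sys
t=grab('top','t_%s.png'%sys.argv[1]);s=grab('side','s_%s.png'%sys.argv[1])
S=env.sense();print(S['t'],S['eef_pos'],np.round(S['ee_rot'],3).tolist(),S['contact_force'],S['grip_width'],S['qpos'][5])
z=S['eef_pos'][2]-.1823+.022
for n,im in(('top',t),('side',s)):
  h=cv2.cvtColor(np.ascontiguousarray(im[:,:,::-1]),cv2.COLOR_BGR2HSV);m=cv2.inRange(h,(8,110,100),(28,255,255))
  k,l,st,ce=cv2.connectedComponentsWithStats(m)
  for i in range(1,k):
    if st[i,4]>250: print(n,st[i],ce[i])
  if n=='top':
    m[:,:160]=0;m[:,280:]=0;c,_=cv2.findContours(m,0,2)
    if c:
      r=cv2.minAreaRect(max(c,key=cv2.contourArea));print(r,'centre at z',z,ray('top',r[0],z));print([np.round(ray('top',q,z)[:2],3).tolist() for q in cv2.boxPoints(r)])
E
python3 m.py 1
```

```text
11.15 [0.4518397  0.24630184 0.34955498] [[-0.998, -0.059, -0.002], [-0.059, 0.998, -0.0], [0.002, 0.0, -1.0]] [ 0.51270534 -0.19768533 -1.15349834] 0.017086245106079985 -72.64039467848684
top [ 189  154   56   55 1538] [217.11248375 181.45123537]
top [ 307  158   51   51 1263] [332.3847981  183.04908947]
top [568 175  32  28 657] [582.70015221 188.65753425]
((216.468505859375, 182.54930114746094), (48.74435806274414, 34.23578643798828), 51.009010314941406) centre at z 0.18925497860310825 [0.53687536 0.24930682 0.18925498]
[[0.561, 0.326], [0.617, 0.254], [0.513, 0.173], [0.457, 0.245]]
side [286 123  39  24 594] [304.56902357 134.61616162]
side [ 312  205   60   28 1051] [340.83063749 218.24357755]
side [   0  214   39  159 1906] [ 12.79958027 257.05666317]
```

Call:
{"op": "jog_arm", "data": {
  "plan": [0,0,0,1,1,-8,5,0,0,0,2,1,-20,5,0,0,0,2,1,-32,5,0,0,0,2,1,-42,5,0,0,0,2,1,-48,5,0,0,0,2,1,-50,5,0,0,0,2,1,-50,5,0,0,0,2,1,-50,5,0,0,0,2,1,-50,5,0,0,0,2,1,-50,5]
}}

```text
t: 12.4
eef_pos: [0.4539, 0.2473, 0.2998]
ee_rot: [[-0.998, -0.059, -0.002], [-0.059, 0.998, 0.0], [0.002, 0.0, -1.0]]
contact_force: [0.1, 0.3, -1.3]
grip_width: 0.017
```

```bash
python3 m.py 2; python3 - <<'E'
import cv2,numpy as np
a=cv2.imread('pics/t_2.png')[130:245,160:310];b=cv2.imread('pics/s_2.png')[110:245,260:400]
cv2.imwrite('pics/z.png',np.hstack([cv2.resize(a,(400,307),interpolation=2),cv2.resize(b[:,:],(318,307),interpolation=2)]))
E
```

```text
12.5 [0.45388431 0.24729408 0.29969234] [[-0.998, -0.059, -0.002], [-0.059, 0.998, -0.0], [0.002, 0.0, -1.0]] [ 0.58103692  0.28552155 -1.08799545] 0.01705933217749204 -72.6193031758517
top [ 195  156   52   53 1387] [221.29055516 182.22494593]
top [ 307  158   51   51 1261] [332.38620143 183.03489294]
top [568 175  32  28 653] [582.75038285 188.6431853 ]
((220.58828735351562, 183.5094757080078), (46.579227447509766, 32.66823196411133), 51.11550521850586) centre at z 0.13939234124940536 [0.53915262 0.25050705 0.13939234]
[[0.564, 0.327], [0.62, 0.255], [0.515, 0.174], [0.459, 0.246]]
side [287 134  39  26 602] [306.12956811 146.36046512]
side [ 312  205   60   28 1052] [340.86501901 218.26901141]
side [   0  214   39  159 1887] [ 12.67620562 257.19607843]
```

View pics/z.png

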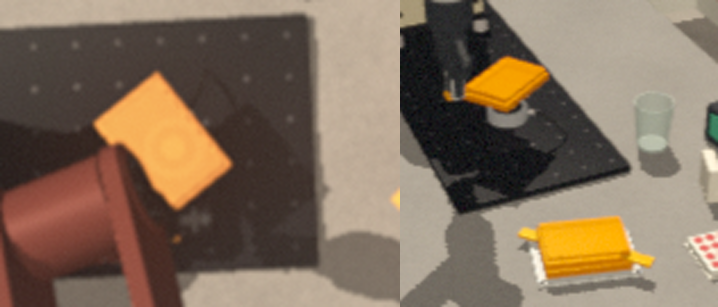

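```bash
python3 - <<'E'
from h import *
print(proj('side',(.539,.2505,.1395)),proj('side',(.539,.2505,.128)))
# corner check: four top-face corners predicted if level
a=np.radians(-12.5+50);X=np.array([np.cos(a),np.sin(a)]);Y=np.array([-X[1],X[0]])
for sx,sy in((1,1),(1,-1),(-1,-1),(-1,1)):
  q=np.array([.539,.2505])+sx*.0635*X+sy*.043*Y;print(sx,sy,np.round(proj('side',(*q,.1395)),1),np.round(proj('side',(*q,.1175)),1))
im=cv2.imread('pics/s_2.png');m=cv2.inRange(cv2.cvtColor(im,cv2.COLOR_BGR2HSV),(8,110,100),(28,255,255));m[165:]=0;m[:130]=0;m[:,:287]=0;m[:,327:]=0
ys,xs=np.nonzero(m)
for f,v in(('left',xs.argmin()),('right',xs.argmax()),('topmost',ys.argmin()),('bottom',ys.argmax())): print(f,xs[v],ys[v])
env.job_done();print('done')
E
```

```text
[305.97152854 143.43725339] [306.09123969 146.16905062]
1 1 [305.6 133.7] [305.9 138.8]
1 -1 [324.8 139. ] [324.9 144.2]
-1 -1 [306.3 153.9] [306.6 159.3]
-1 1 [286.5 148. ] [286.9 153.2]
left 287 153
right 325 142
topmost 307 134
bottom 306 159
the job is handed in; nothing more can be done
done
```

The top amber cover is off the stack and was being held level over the power-meter sensor when I handed the job in, at about 12.5 s. No verdict was reported.

**First peel went wrong, then mended.** My first grip sat too low and caught the lowest cover's tab as well, so that cover tilted up about 13 mm at its tab. I pressed the stack back down and regripped 13 mm higher. A side picture then matched the earlier one to within about 1 pixel.

That first peel could have affected the result. I think the lower covers' middles stayed under the 12 mm limit, since a 13 mm rise at the tab is about 6 mm at the middle. I couldn't measure that directly.

**Second peel.** I tilted the cover about 6°, then 9°, about its far corner and lifted it off. During the 6° tilt the other covers' tabs stayed where they were in the picture. After the lift they looked nested on the stand.

**Last checks:**
- **Position:** the cover's middle was at about (0.539, 0.2505), and the sensor at about (0.540, 0.251). That is within a few millimetres, against 25 mm allowed.
- **Height:** the lower edge was about 34 mm above the sensor face.
- **Level:** its outline in the side picture matched a level cover to 1–2 pixels.
- **Grip and clearance:** the fingers were firmly closed on the tab (they read 17 mm on the 20 mm tab), and the wrist force was only about the cover's weight.
- **Surroundings:** none of the bystanders in the last picture looked disturbed. I did not measure the remaining amber covers' poses to the millimetre.

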